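# Clamp the lunch tin shut and fit its vent cap

### The job

Lock the lunch tin's side clamp: turn its bar clockwise until it clicks and the claw lies over the lid. Then take the grey vent cap from the wooden paddle and press it, open side down, straight onto the stud on the lid until it snaps fully home, and keep pressing it down firmly after the click: finish while still pressing, do not let go. Leave the ramekin and the bottle standing where they are, and the paddle lying where it is.

Things in the scene. Friction and masses are not known exactly. Their poses are not given: they have to be found in the camera images.
- tin: Navy steel lunch tin standing immovably on suction feet: 116 mm (its x) by 156 mm (its y) by 62 mm to the flat top of the lid. Origin: centre of the underside, z up. A steel bracket, 42 by 32 mm and 60 mm high, on its -y short side carries the clamp, whose upright axis is at (0, -94) mm. The vent stud stands on the lid at (0, 22) mm.
- clamp (a joint): Side clamp angle in rad, growing clockwise seen from above. 0 = open; it starts between 0 and 0.35. From 0.45 it gets stiffer, up to about 0.25 N m near 0.7; past the detent at 1.0 it springs on by itself to its hard stop at 1.4 (locked: claw along the tin's +y, over the lid's edge). Let go before 0.45 it stays where it is.
- clamp_grip (a point): Point on the clamp's axis in its cream grip bar, 92 mm above the bench: grip here. Its frame turns with the clamp: x along the bar, the way the claw points (orange mark at that end of the bar's top), z up. The bar is 42 mm long, 12 mm wide (pinch this) and spans 72 to 100 mm above the bench. The steel claw below it (top at 70 mm) reaches 42 mm from the axis.
- seat: Steel seat disc of the vent (50 mm wide, 6 mm high), fixed on the tin's lid. Origin: centre of its top face, 68 mm above the bench, z up. From there rises the cream stud, 17 mm high, 24 mm across at its widest (9 mm up): four rounded spring-loaded lobes. The cap's underside lies here when it is home; the cap's turn about its axis does not matter.
- cap: Grey round vent cap, 40 mm across, 30 mm high, 30 g, open below, dark dot on top; stiff outside. Origin: centre of its underside, z up; starts upright on the paddle. Inside: lip with 20 mm opening, 4 mm high, at the bottom, then a 27 mm wide cavity to 20 mm height. Its underside first rests 14 mm above the seat; about 11 N pushes it past a peak (about 11 mm up), then it snaps down to the seat.
- paddle: Acacia serving paddle lying flat, 14 mm thick, loose, 0.4 kg: blade 170 mm (its x) by 125 mm (its y) with a handle 34 mm wide, reaching 180 mm from the origin to -x. Origin: centre of the blade's underside. Leave it where it lies.
- ramekin: Cream ceramic ramekin, 84 mm across, 46 mm high, loose. Origin: centre of the underside. To be left alone.
- bottle: Green drink bottle with a black cap, 68 mm across, 200 mm high, loose. Origin: centre of the underside. To be left alone.
Mind the look-alikes: they are no part of the job. Of the things like the tin, leave any that is green, pink or red; of the rest the larger one is meant.

How it is judged:
By the outcome, as a careful person would: the job done as asked, in the order asked, and still so for the second after the job is handed in, while the arm keeps its last pose, push and grip.
It also fails if it takes over 64 s, if anything falls off the work surface, if the arm or the gripper's body presses on something with over 40 N, if the wrist force passes 120 N, or if a joint passes its speed limit or range.

### The arm

A 6-joint arm with a two-finger parallel gripper is mounted at the origin on the work surface. World frame = base frame: x ahead of the robot, y to its left, z up, the work surface at z = 0. Lengths are in m, angles in rad, forces in N, time in s.
With the tool pointing down it reaches from about 0.35 to 0.85 m from the base axis. Payload 8.1 kg.
Tool frame: the origin (TCP) lies midway between the tips of the shut fingers; the grasp point (between the pads) lies 19 mm behind it (robot.tcp_to_grasp is the distance from the TCP to the grasp point, in m); x points along the fingers, y is the direction in which the jaws open and shut, and the axes are right-handed (so a half turn about x gives the same grasp; the last joint's range is limited). The gripper opens to 93 mm and grips with 3 to 60 N. Pads are 15 mm wide; open, the fingers measure 128 mm over their backs; the gripper's body (75 mm by 188 mm) begins 65 mm behind the grasp point.
Start: joints at [1.225, 0.13, 1.488, -0, 1.523, -0.085], TCP at [0.155, 0.58, 0.219] pointing down, gripper open.
Joint ranges: [-2.96, 2.96], [-0.89, 2.26], [0.02, 2.5], [-1.34, 4.48], [0, 2.73], [-2.66, 2.66]. Speed limits (rad/s): [2.39, 2.39, 2.79, 3.14, 3.14, 3.14].

### API

Orientations are given as a rotation vector (axis times angle).
In Python, from plant import robot gives the robot as it stands.
- The arm moves only by the tool play_rows, never from a script. Its argument "plan" is a list of rows, each an object with "slide": the shift along the world's x, y, z as a fraction of full scale, a list of three; "roll": the turn about the world's z as a fraction of full scale; "fingers": the gripper command: -1 is shut, 1 is fully open, values between are in proportion. A call has 1 to 20 rows; each row shifts and turns the commanded pose from where the row before left it; what a row does not reach is not made up. Full scale, the value 1, is 30 mm for a shift and 8 degrees for a turn. A row lasts 1/8 s, in which the tool goes at most 62.5 mm and 10.7 degrees, less where a joint would pass 70% of its speed; a pose out of reach is approached as far as the arm can. A call with a number of a shift or a turn outside -1 to 1 is refused whole. A call with a gripper value outside its range is refused whole. The fingers move at their own pace and stop on an object; "squeeze" is the grip in N (left out, the last holds). Time passes only in rows, so rows that do not move let the fingers close. It gives the time, the measured TCP pose, the force and the opening at its end, in the units of the state.
- robot.read_state(): the state, without advancing time (a new reading comes with each control period).
- robot.read_camera(name): name is "side" or "top" or "wrist"; returns the picture (400x640x3 uint8, red, green, blue); there is no depth.
- robot.get_calibration(name): a dict with "fx", "fy", "cx", "cy" (pixels), "R" (3x3) and "t" (3): a world point X has camera coordinates R X + t; the wrist camera has in their place "T_tool_cam" (4x4, takes a point from camera to tool coordinates, whose origin is the TCP and whose axes are the tool frame's). Camera axes: x right, y down, z forward; pixel columns grow to the right and rows downward; lengths in m; the calibration is good to about 2 mm. A picture is of the moment at which its call begins: read the wrist's pose just before it. get_calibration takes no time and is no camera call.
- robot.close_job(): hands the job in, once; it reports no verdict.
Trained networks look in the newest picture that a camera, given by its name, has taken for a name from the list of things; names that differ only in an ending like _2 or _b are one class to them, and where a whole thing is asked for, a point or a joint stands for the part that bears it (a point fixed in the world has none). Each returns a list of dicts, best first, with "p" (0 to 1); they miss things now and then, are a little off and sometimes report something else, mostly with a low value. They report only what shows in the picture. A call takes as long as a camera call. They do not tell look-alikes from the thing itself.
- robot.boxes_of(camera, target): "extent" ([centre column, centre row, width, height] in pixels, round what is visible of it).
- robot.regions_of(camera, target): "region" (400x640 bool, what is visible of it) and "extent" ([centre column, centre row, width, height] in pixels, round what is visible of it).
- robot.mark_of(camera, target): "point" ([column, row] in pixels: a listed point, or the origin of a listed thing).
The state is a dict: "t": time; "q": joint angles; "dq": joint speeds; "joint_torque": joint torques, N m; "tool_pos": TCP position; "orientation": TCP orientation; "force": force on the tool from outside, world axes, zero at the start; "wrist_torque": the same for the moment, N m; "opening": finger opening in m.
Only numpy, scipy, OpenCV 4.12 (cv2) and the standard library are available. Lean on these libraries where they do the work, as an engineer would, in place of code of your own. Each camera call takes 0.05 s, during which the arm holds its last target.

## Working session

There is one attempt and no reset: what is moved stays moved. The work goes in short steps, Python scripts to look and compute and a tool call to move; the robot and the scene stay as the last step left them, time stands still between calls to the robot, and variables do not carry over. Pictures are saved under pics/ and viewed, and the job is handed in when it is done.

Besides the shell and the picture viewer there is one more tool, called after "Emit:" in YAML: its name, and indented under it one key for each argument. play_rows: Moves the arm, as the interface text tells. Its arguments: {"type":"object","properties":{"plan":{"type":"array","items":{"type":"object","properties":{"slide":{"type":"array","items":{"type":"number","minimum":-1,"maximum":1}},"roll":{"type":"number","minimum":-1,"maximum":1},"fingers":{"type":"number"}}}},"squeeze":{"type":"number"}},"required":["plan"]}

```bash
ls; mkdir -p pics
python3 - <<'E'
from plant import robot
import cv2
print(robot.read_state())
for n in("side","top","wrist"):
    im=robot.read_camera(n); cv2.imwrite(f"pics/{n}0.png",im[:,:,::-1])
    print(n,robot.get_calibration(n))
print(robot.tcp_to_grasp)
E
```

```text
pics
{'t': 0.0, 'q': array([ 1.22459764e+00,  1.31149477e-01,  1.48928670e+00,  1.28286179e-05,
        1.52303007e+00, -8.54049428e-02]), 'dq': array([ 1.70667189e-03, -2.79642188e-04, -1.62104548e-04, -1.15702856e-06,
       -1.16545636e-03,  1.67398587e-04]), 'joint_torque': array([-1.16245898e-03, -5.59836924e+01, -4.91764820e+01,  7.66250677e-02,
        3.49931500e-02, -2.02361502e-04]), 'tool_pos': array([0.15448563, 0.57916462, 0.21759038]), 'orientation': array([ 0.20329547,  1.56149753, -0.20617277]), 'force': array([ 0.42317262,  1.11640823, -0.25580006]), 'wrist_torque': array([-0.03486833,  0.00608392,  0.01272454]), 'opening': 0.09327172029789495}
side {'fx': 433.09475660489613, 'fy': 433.09475660489613, 'cx': 317.9285130365252, 'cy': 191.18740664463783, 'R': array([[-0.99092975, -0.13389504, -0.01141688],
       [-0.06576554,  0.55729369, -0.82770686],
       [ 0.1171884 , -0.81944851, -0.56104458]]), 't': array([0.58130493, 0.13396939, 0.78850017])}
top {'fx': 366.37523340261436, 'fy': 366.37523340261436, 'cx': 323.9961241003473, 'cy': 206.4324704310269, 'R': array([[-0.02097971, -0.99934391, -0.02952275],
       [-0.99355579,  0.02412986, -0.11074587],
       [ 0.11138559,  0.02700909, -0.99341017]]), 't': array([-0.0659426 ,  0.57657393,  0.98816846])}
wrist {'fx': 335.9482120964681, 'fy': 335.9482120964681, 'cx': 318.55100972348873, 'cy': 199.57455424782557, 'T_tool_cam': array([[-6.84118831e-04, -2.68431958e-01,  9.63298404e-01,
        -1.65297959e-01],
       [ 9.99999069e-01, -1.32068125e-03,  3.42163071e-04,
        -7.33123203e-04],
       [ 1.18036263e-03,  9.63297742e-01,  2.68432612e-01,
        -7.41710394e-02],
       [ 0.00000000e+00,  0.00000000e+00,  0.00000000e+00,
         1.00000000e+00]])}
0.0188
```

View pics/side0.png

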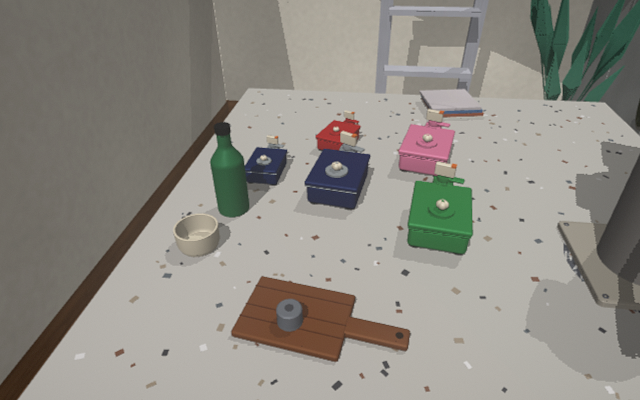

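View pics/top0.png

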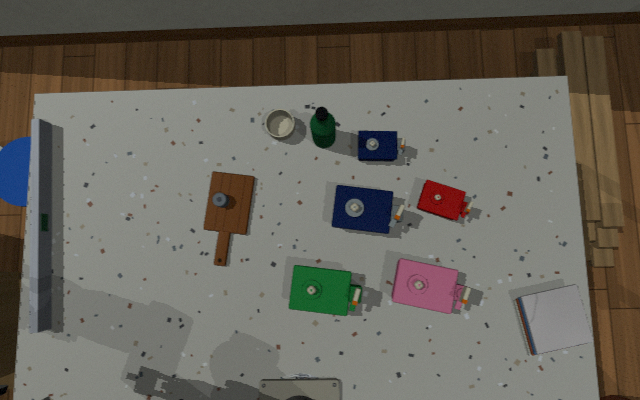

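View pics/wrist0.png

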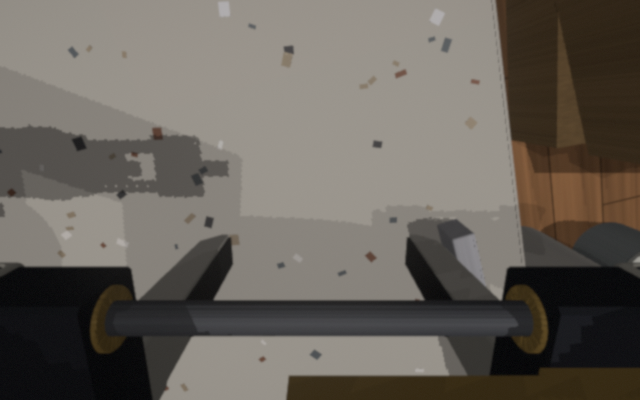

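Side picture: tin candidates are large navy (338,178), small navy (266,165), red (339,136), pink (427,148) and green (441,215). The green, pink and red ones are out, and of the two navy tins the larger is meant, so I choose (338,178), which is (362,209) in top. The cap is on the paddle at side (289,315) / top (220,200).

```bash
cat > h.py <<'E'
from plant import robot
import numpy as np, cv2
from scipy.optimize import least_squares
C={n:robot.get_calibration(n) for n in("side","top")}
def proj(n,X):
    c=C[n];p=c["R"]@np.asarray(X,float)+c["t"];return np.array([c["fx"]*p[0]/p[2]+c["cx"],c["fy"]*p[1]/p[2]+c["cy"]])
def plane(n,uv,z):
    c=C[n];d=c["R"].T@np.array([(uv[0]-c["cx"])/c["fx"],(uv[1]-c["cy"])/c["fy"],1]);o=-c["R"].T@c["t"]
    return o+d*(z-o[2])/d[2]
def tri(obs):
    return least_squares(lambda X:np.concatenate([proj(n,X)-uv for n,uv in obs]),[.5,0,.05]).x
E
python3 - <<'E'
from h import *
for n in("side","top"):
    im=robot.read_camera(n)
    for t,z in(("clamp_grip",.092),("seat",.068),("cap",.014),("tin",0),("paddle",0),("ramekin",0),("bottle",0)):
        for d in robot.mark_of(n,t)[:6]:
            print(n,t,round(d["p"],2),np.round(d["point"],1),np.round(plane(n,d["point"],z),4)[:2])
    if n=="side": a=im[90:260,290:400]
    else: a=im[170:250,310:430]
    cv2.imwrite(f"pics/crop_{n}.png",cv2.resize(a,None,fx=4 if n=="top" else 3.5,fy=4 if n=="top" else 3.5,interpolation=cv2.INTER_CUBIC)[:,:,::-1])
E
```

```text
side clamp_grip 0.77 [433.4 113.6] [ 0.3403 -0.4253]
side clamp_grip 0.74 [445.8 167.8] [ 0.3377 -0.1511]
side clamp_grip 0.62 [346.4 136.2] [ 0.5543 -0.2717]
side clamp_grip 0.6 [348.8 110.9] [ 0.5597 -0.4188]
side clamp_grip 0.55 [274.  136.7] [ 0.7244 -0.25  ]
side seat 0.62 [441.7 208.2] [ 0.3535 -0.0396]
side seat 0.54 [264.1 158.5] [ 0.7352 -0.1866]
side seat 0.51 [334.2 169.4] [ 0.5712 -0.1574]
side seat 0.47 [340.1 129.7] [ 0.5764 -0.3535]
side cap 0.59 [290.9 317.6] [0.6012 0.2079]
side tin 0.76 [423.9 163.2] [ 0.3597 -0.3252]
side tin 0.71 [335.5 189.6] [ 0.5699 -0.1797]
side tin 0.68 [337.  145.1] [ 0.5877 -0.3968]
side tin 0.6 [267.7 172.6] [ 0.7434 -0.2349]
side tin 0.57 [435.  224.6] [ 0.3536 -0.0752]
side paddle 0.67 [295.2 319.8] [0.5964 0.2   ]
side ramekin 0.68 [199.5 244.8] [0.8146 0.0441]
top clamp_grip 0.7 [358.2 294.5] [ 0.341  -0.1628]
top clamp_grip 0.61 [469.  206.3] [ 0.5593 -0.4554]
top clamp_grip 0.58 [401.5 211.6] [ 0.5497 -0.2814]
top clamp_grip 0.43 [401.8 140.3] [ 0.7395 -0.2906]
top seat 0.65 [355.8 206.9] [ 0.5675 -0.165 ]
top seat 0.55 [311.9 287.8] [ 0.3573 -0.0438]
top seat 0.49 [413.1 287.4] [ 0.3536 -0.307 ]
top seat 0.47 [373.4 146.3] [ 0.732  -0.2178]
top cap 0.7 [222.2 197.9] [0.6085 0.2121]
top tin 0.94 [373.7 142.1] [ 0.7634 -0.2269]
top tin 0.84 [435.3 201.2] [ 0.5857 -0.3953]
top tin 0.82 [321.7 284.3] [ 0.3591 -0.0671]
top tin 0.74 [363.6 209.3] [ 0.5674 -0.1911]
top tin 0.68 [418.2 281.7] [ 0.3614 -0.3358]
top tin 0.35 [278.6 128.6] [0.8125 0.0509]
top paddle 0.94 [228.3 200.6] [0.6021 0.1986]
top ramekin 0.95 [281.2 128.4] [0.8129 0.0432]
```

```bash
python3 -c "
import cv2,numpy as np
a=cv2.imread('pics/crop_side.png');b=cv2.imread('pics/crop_top.png');print(a.shape,b.shape)"
```

```text
(595, 385, 3) (320, 480, 3)
```

View pics/crop_side.png

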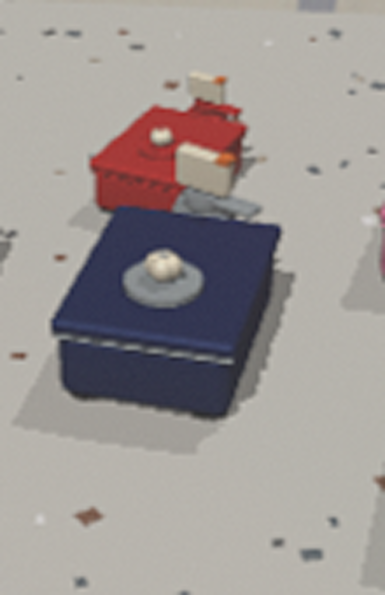

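View pics/crop_top.png

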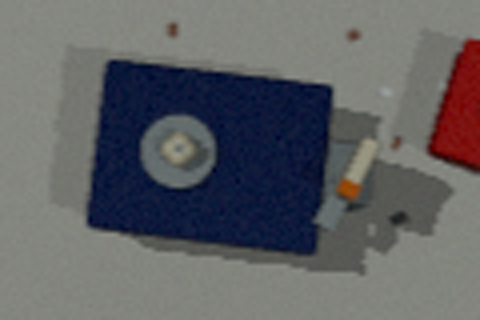

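Run:
```python
from h import *
from scipy.spatial.transform import Rotation as Ro
px=lambda u,v:(310+u/4-.4,170+v/4-.4)
cs=[plane("top",px(*p),.062)[:2] for p in((107,60),(332,87),(316,255),(88,227))]
print(np.round(cs,4)); c=np.mean(cs,0); 
yv=(cs[0]+cs[3]-cs[1]-cs[2])/2; xv=(cs[0]+cs[1]-cs[2]-cs[3])/2
print(c,np.linalg.norm(yv),np.linalg.norm(xv),np.degrees(np.arctan2(*yv[::-1])),np.degrees(np.arctan2(*xv[::-1])))
th=np.arctan2(*xv[::-1]); R=np.array([[np.cos(th),-np.sin(th)],[np.sin(th),np.cos(th)]])
print("seat",c+R@[0,.022],"axis",c+R@[0,-.094])
a=plane("top",px(344,199),.1);b=plane("top",px(373,139),.1)
print(a,b,(a+b)/2,np.linalg.norm(a-b),"bar dir deg",np.degrees(np.arctan2(*(a-b)[1::-1])))
for o in([("side",(346.4,136.2)),("top",(401.5,211.6))],[("side",(334.2,169.4)),("top",(355.8,206.9))],[("side",(290.9,317.6)),("top",(222.2,197.9))]): print(tri(o))
s=robot.read_state();print(Ro.from_rotvec(s["orientation"]).as_matrix().round(3))
# cap from circles
for n in("side","top"):
  for t in("cap","paddle"):
    for d in robot.boxes_of(n,t)[:2]:print(n,t,d)
  robot.read_camera
```

```text
[[ 0.6302 -0.1146]
 [ 0.6079 -0.2655]
 [ 0.4952 -0.2502]
 [ 0.5173 -0.0991]]
[ 0.56264812 -0.18235543] 0.15269778517409827 0.11382231121761449 81.63525316477939 -7.776840603272067
seat [ 0.56562505 -0.16055778] axis [ 0.5499285  -0.27549088]
[ 0.52937457 -0.26401578  0.1       ] [ 0.5676665  -0.28424701  0.1       ] [ 0.54852054 -0.2741314   0.1       ] 0.04330790828333092 bar dir deg 152.15062481035397
[ 0.55286572 -0.28247383  0.08635437]
[ 0.57039944 -0.16522191  0.06308482]
[0.60229003 0.21054541 0.01743278]
[[-0.     0.258  0.966]
 [-0.     0.966 -0.258]
 [-1.    -0.     0.   ]]
side cap {'extent': [290.1, 315.9, 26.1, 35.0], 'p': 0.8}
side cap {'extent': [336.2, 172.1, 19.3, 14.2], 'p': 0.48}
side paddle {'extent': [351.6, 140.1, 23.6, 18.8], 'p': 0.3}
top cap {'extent': [228.5, 219.1, 50.4, 93.2], 'p': 0.67}
top cap {'extent': [221.5, 199.9, 15.8, 11.9], 'p': 0.6}
top paddle {'extent': [227.1, 218.1, 53.9, 93.8], 'p': 0.72}
```

Emit:
play_rows:
  plan:
    - {"slide": [1, -0.82, 0], "fingers": 1}
    - {"slide": [1, -0.82, 0]}
    - {"slide": [1, -0.82, 0]}
    - {"slide": [1, -0.82, 0]}
    - {"slide": [1, -0.82, 0]}
    - {"slide": [1, -0.82, 0]}
    - {"slide": [1, -0.82, 0]}
    - {"slide": [1, -0.82, 0]}
    - {"slide": [1, -0.82, 0]}
    - {"slide": [1, -0.82, 0]}
    - {"slide": [1, -0.82, 0]}
    - {"slide": [1, -0.82, 0]}
    - {"slide": [1, -0.82, 0]}
    - {"slide": [1, -0.82, 0]}
    - {"slide": [0.8, -0.82, 0]}
    - {"slide": [0, 0, 0]}
    - {"slide": [0, 0, 0]}

```text
$.plan[0]: bad value
```

Emit:
play_rows:
  plan:
    - {"slide": [1, -0.82, 0], "roll": 0, "fingers": 1}
    - {"slide": [1, -0.82, 0], "roll": 0, "fingers": 1}
    - {"slide": [1, -0.82, 0], "roll": 0, "fingers": 1}
    - {"slide": [1, -0.82, 0], "roll": 0, "fingers": 1}
    - {"slide": [1, -0.82, 0], "roll": 0, "fingers": 1}
    - {"slide": [1, -0.82, 0], "roll": 0, "fingers": 1}
    - {"slide": [1, -0.82, 0], "roll": 0, "fingers": 1}
    - {"slide": [1, -0.82, 0], "roll": 0, "fingers": 1}
    - {"slide": [1, -0.82, 0], "roll": 0, "fingers": 1}
    - {"slide": [1, -0.82, 0], "roll": 0, "fingers": 1}
    - {"slide": [1, -0.82, 0], "roll": 0, "fingers": 1}
    - {"slide": [1, -0.82, 0], "roll": 0, "fingers": 1}
    - {"slide": [1, -0.82, 0], "roll": 0, "fingers": 1}
    - {"slide": [1, -0.82, 0], "roll": 0, "fingers": 1}
    - {"slide": [0.8, -0.82, 0], "roll": 0, "fingers": 1}
    - {"slide": [0, 0, 0], "roll": 0, "fingers": 1}
    - {"slide": [0, 0, 0], "roll": 0, "fingers": 1}

```text
t: 3.28
tool_pos: [0.5983, 0.211, 0.2185]
orientation: [0.205, 1.562, -0.205]
force: [-0.0, 0.7, 0.2]
opening: 0.0931
```

```bash
cat >> h.py <<'E'
from scipy.spatial.transform import Rotation as Ro
W=robot.get_calibration("wrist")
def wplane(uv,z,s):
    T=np.eye(4);T[:3,:3]=Ro.from_rotvec(s["orientation"]).as_matrix();T[:3,3]=s["tool_pos"];M=T@W["T_tool_cam"]
    d=M[:3,:3]@np.array([(uv[0]-W["cx"])/W["fx"],(uv[1]-W["cy"])/W["fy"],1]);o=M[:3,3]
    return o+d*(z-o[2])/d[2]
E
python3 - <<'E'
from h import *
s=robot.read_state();im=robot.read_camera("wrist");cv2.imwrite("pics/w1.png",im[:,:,::-1])
for d in robot.mark_of("wrist","cap")[:3]:print(d,wplane(d["point"],.014,s))
for d in robot.regions_of("wrist","cap")[:3]:print(d["p"],d["extent"],wplane(d["extent"][:2],.03,s))
E
```

```text
{'point': [323.4, 177.2], 'p': 0.6} [0.60220516 0.21506713 0.014     ]
0.93 [320.9, 181.6, 30.2, 43.6] [0.60290415 0.21185374 0.03      ]
```

View pics/w1.png

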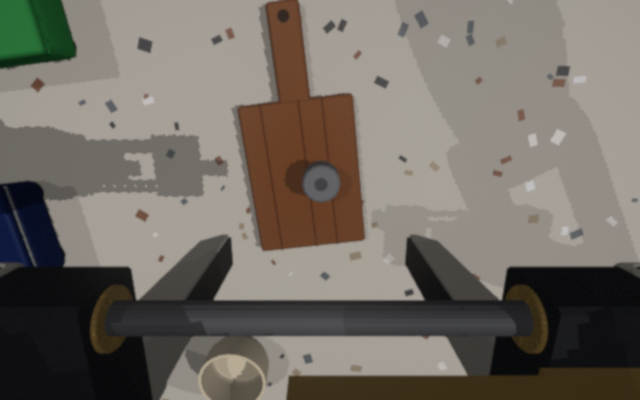

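The wrist view shows the cap's dark dot at (321,184), on the paddle's blade, with the ramekin at (232,375). Now to the clamp.

Emit:
play_rows:
  plan:
    - {"slide": [-0.1, -0.955, 0], "roll": 0, "fingers": 1}
    - {"slide": [-0.1, -0.955, 0], "roll": -0.15, "fingers": 1}
    - {"slide": [-0.1, -0.955, 0], "roll": -0.15, "fingers": 1}
    - {"slide": [-0.1, -0.955, 0], "roll": -0.15, "fingers": 1}
    - {"slide": [-0.1, -0.955, 0], "roll": -0.15, "fingers": 1}
    - {"slide": [-0.1, -0.955, 0], "roll": -0.15, "fingers": 1}
    - {"slide": [-0.1, -0.955, 0], "roll": -0.15, "fingers": 1}
    - {"slide": [-0.1, -0.955, 0], "roll": -0.15, "fingers": 1}
    - {"slide": [-0.1, -0.955, 0], "roll": -0.15, "fingers": 1}
    - {"slide": [-0.1, -0.955, 0], "roll": -0.15, "fingers": 1}
    - {"slide": [-0.1, -0.955, 0], "roll": -0.15, "fingers": 1}
    - {"slide": [-0.1, -0.955, 0], "roll": -0.13, "fingers": 1}
    - {"slide": [-0.1, -0.955, 0], "roll": 0, "fingers": 1}
    - {"slide": [-0.1, -0.955, 0], "roll": 0, "fingers": 1}
    - {"slide": [-0.1, -0.955, 0], "roll": 0, "fingers": 1}
    - {"slide": [-0.1, -0.955, 0], "roll": 0, "fingers": 1}
    - {"slide": [0, -0.955, 0], "roll": 0, "fingers": 1}
    - {"slide": [0, 0, 0], "roll": 0, "fingers": 1}
    - {"slide": [0, 0, 0], "roll": 0, "fingers": 1}

```text
t: 5.8
tool_pos: [0.5508, -0.2753, 0.2187]
orientation: [0.383, 1.537, -0.382]
force: [0.3, -0.3, -0.3]
opening: 0.0929
```

Run:
```python
from h import *
s=robot.read_state();im=robot.read_camera("wrist");cv2.imwrite("pics/w2.png",im[:,:,::-1])
print(s["tool_pos"],Ro.from_rotvec(s["orientation"]).as_matrix()[:,1])
for t,z in(("clamp_grip",.092),("seat",.068)):
  for d in robot.mark_of("wrist",t)[:4]:print(t,d,wplane(d["point"],z,s))
```

```text
[ 0.55084542 -0.27526599  0.21867493] [4.68614579e-01 8.83402623e-01 4.26508631e-04]
clamp_grip {'point': [163.7, 277.1], 'p': 0.92} [ 0.55538142 -0.44723618  0.092     ]
clamp_grip {'point': [322.5, 192.3], 'p': 0.7} [ 0.55272868 -0.27280728  0.092     ]
clamp_grip {'point': [23.8, 51.6], 'p': 0.68} [ 0.33694362 -0.43009886  0.092     ]
clamp_grip {'point': [380.7, 339.7], 'p': 0.57} [ 0.71795369 -0.2928476   0.092     ]
seat {'point': [245.6, 259.3], 'p': 0.89} [ 0.58395273 -0.37825216  0.068     ]
seat {'point': [435.1, 146.4], 'p': 0.82} [ 0.5686027  -0.16173492  0.068     ]
seat {'point': [170.0, 20.8], 'p': 0.8} [ 0.36435711 -0.31960507  0.068     ]
```

View pics/w2.png

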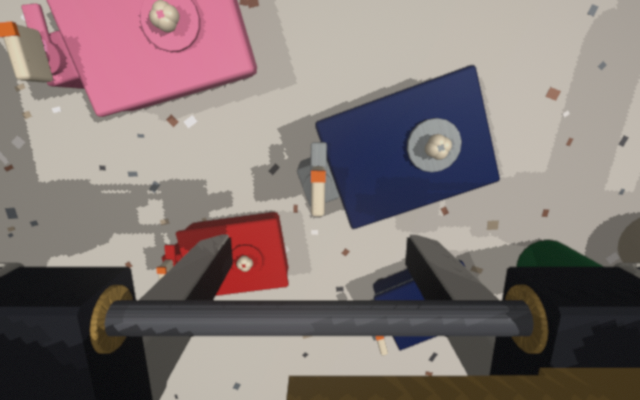

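Run:
```python
from h import *
im=cv2.imread("pics/w2.png")
a=cv2.resize(im[130:240,270:480],None,fx=3.8,fy=3.8,interpolation=cv2.INTER_CUBIC);cv2.imwrite("pics/w2c.png",a)
```

```text
(no output)
```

View pics/w2c.png

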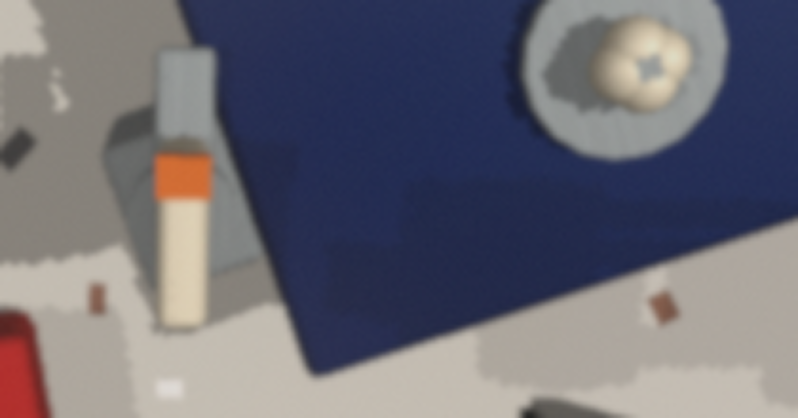

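Run:
```python
from h import *
s=robot.read_state()
f=lambda u,v:(270+u/3.8-.4,130+v/3.8-.4)
a=wplane(f(183.5,153),.1,s);b=wplane(f(184,325),.1,s)
print(a,b,(a+b)/2,np.linalg.norm(a-b),np.degrees(np.arctan2(*(a-b)[1::-1])))
print("seat",wplane(f(625,57),.068,s),"stud",wplane(f(651,67),.085,s))
s2={"tool_pos":np.array([.5983,.211,.2185]),"orientation":np.array([.205,1.562,-.205])}
print("cap",wplane((321,183.5),.044,s2))
```

```text
[ 0.5315915  -0.26611948  0.1       ] [ 0.56764686 -0.28516122  0.1       ] [ 0.54961918 -0.27564035  0.1       ] 0.040774703034080415 152.16034613541385
seat [ 0.56663805 -0.1618482   0.068     ] stud [ 0.56724662 -0.16165453  0.085     ]
cap [0.60187925 0.21211777 0.044     ]
```

Emit:
play_rows:
  plan:
    - {"slide": [-0.04, -0.01, -0.95], "roll": 0, "fingers": 0}
    - {"slide": [0, 0, -0.95], "roll": 0, "fingers": 0}
    - {"slide": [0, 0, -0.95], "roll": 0, "fingers": 0}
    - {"slide": [0, 0, -0.95], "roll": 0, "fingers": 0}
    - {"slide": [0, 0, -0.95], "roll": 0, "fingers": 0}
    - {"slide": [0, 0, 0], "roll": 0, "fingers": 0}
    - {"slide": [0, 0, 0], "roll": 0, "fingers": 0}
  squeeze: 30

```text
t: 6.82
tool_pos: [0.5502, -0.2765, 0.0774]
orientation: [0.382, 1.536, -0.383]
force: [-0.1, -0.1, 1.8]
opening: 0.0469
```

Emit:
play_rows:
  plan:
    - {"slide": [0, 0, 0], "roll": 0, "fingers": -1}
    - {"slide": [0, 0, 0], "roll": 0, "fingers": -1}
    - {"slide": [0, 0, 0], "roll": 0, "fingers": -1}
    - {"slide": [0, 0, 0], "roll": 0, "fingers": -1}
  squeeze: 40

```text
t: 7.32
tool_pos: [0.5501, -0.2759, 0.0765]
orientation: [0.384, 1.536, -0.382]
force: [1.4, 6.6, 2.5]
opening: 0.0118
```

Emit:
play_rows:
  plan:
    - {"slide": [0, 0, 0], "roll": -0.7, "fingers": -1}
    - {"slide": [0, 0, 0], "roll": -0.7, "fingers": -1}
    - {"slide": [0, 0, 0], "roll": -0.7, "fingers": -1}
    - {"slide": [0, 0, 0], "roll": -0.7, "fingers": -1}
    - {"slide": [0, 0, 0], "roll": -0.7, "fingers": -1}
  squeeze: 50

```text
t: 7.95
tool_pos: [0.5502, -0.2756, 0.0765]
orientation: [0.765, 1.432, -0.762]
force: [2.5, 5.2, 2.4]
opening: 0.0118
```

```bash
cat > st.py <<'E'
from h import *
s=robot.read_state();y=Ro.from_rotvec(s["orientation"]).as_matrix()[:,1]
print(s["t"],s["tool_pos"].round(4),"yaw",np.degrees(np.arctan2(y[1],y[0])).round(1),s["force"].round(1),s["wrist_torque"].round(2),s["opening"])
E
python3 st.py
```

```text
7.95 [ 0.5502 -0.2756  0.0765] yaw 33.9 [2.5 5.2 2.4] [ 0.64 -0.22  0.19] 0.011776630942520528
```

Emit:
play_rows:
  plan:
    - {"slide": [0, 0, 0], "roll": -0.7, "fingers": -1}
    - {"slide": [0, 0, 0], "roll": -0.7, "fingers": -1}
    - {"slide": [0, 0, 0], "roll": -0.7, "fingers": -1}
    - {"slide": [0, 0, 0], "roll": -0.7, "fingers": -1}
    - {"slide": [0, 0, 0], "roll": -0.7, "fingers": -1}
    - {"slide": [0, 0, 0], "roll": -0.7, "fingers": -1}
    - {"slide": [0, 0, 0], "roll": -0.7, "fingers": -1}
    - {"slide": [0, 0, 0], "roll": -0.45, "fingers": -1}
    - {"slide": [0, 0, 0], "roll": 0, "fingers": -1}
    - {"slide": [0, 0, 0], "roll": 0, "fingers": -1}

```text
t: 9.2
tool_pos: [0.5505, -0.2756, 0.0765]
orientation: [1.322, 1.133, -1.319]
force: [3.3, 4.6, 1.0]
opening: 0.0118
```

```bash
python3 st.py
```

```text
9.2 [ 0.5505 -0.2756  0.0765] yaw -8.7 [3.3 4.6 1. ] [ 0.64 -0.65  0.16] 0.011847936602819052
```

Emit:
play_rows:
  plan:
    - {"slide": [0, 0, 0], "roll": 0, "fingers": 0}
    - {"slide": [0, 0, 0], "roll": 0, "fingers": 0}
    - {"slide": [0, 0, 0], "roll": 0, "fingers": 0}
    - {"slide": [0, 0, 0.7], "roll": 0, "fingers": 0}
    - {"slide": [0, 0, 1], "roll": 0, "fingers": 0}
    - {"slide": [0, 0, 1], "roll": 0, "fingers": 0}
    - {"slide": [0, 0, 1], "roll": 0, "fingers": 0}
    - {"slide": [0, 0, 1], "roll": 0, "fingers": 0.5}
    - {"slide": [0, 0, 0], "roll": 0, "fingers": 1}
    - {"slide": [0, 0, 0], "roll": 0, "fingers": 1}

```text
t: 10.45
tool_pos: [0.5494, -0.2766, 0.2172]
orientation: [1.321, 1.132, -1.321]
force: [-0.5, 1.0, -1.3]
opening: 0.0719
```

Run:
```python
from h import *
s=robot.read_state();im=robot.read_camera("wrist");cv2.imwrite("pics/w3.png",im[:,:,::-1])
print(s["t"],s["tool_pos"],s["force"],s["orientation"])
for d in robot.mark_of("wrist","seat")[:4]:print(d,wplane(d["point"],.068,s))
```

```text
10.45 [ 0.54937573 -0.27663948  0.21722829] [-0.47959336  1.03378711 -1.29748065] [ 1.32127746  1.13249136 -1.3212337 ]
{'point': [317.7, 54.6], 'p': 0.94} [ 0.56681709 -0.16111393  0.068     ]
{'point': [511.6, 92.0], 'p': 0.69} [ 0.73301142 -0.2183081   0.068     ]
{'point': [370.7, 274.2], 'p': 0.69} [ 0.58846291 -0.37781316  0.068     ]
{'point': [141.8, 252.3], 'p': 0.59} [ 0.36146781 -0.31749952  0.068     ]
```

View pics/w3.png

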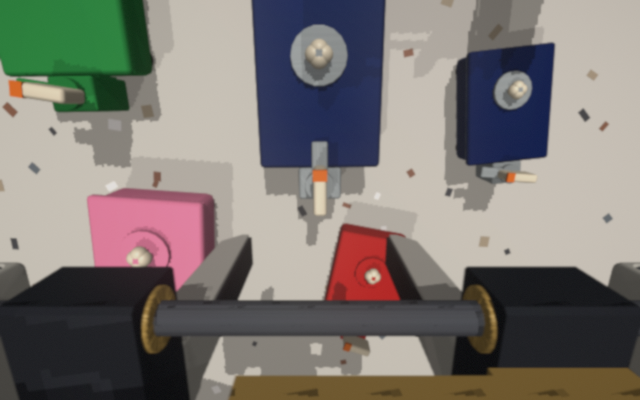

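The picture shows the claw at (319,155) over the lid, with bar and claw along the tin's +y, so the clamp is locked. Now to the cap.

Emit:
play_rows:
  plan:
    - {"slide": [0.103, 0.958, 0], "roll": 0, "fingers": 1}
    - {"slide": [0.103, 0.958, 0], "roll": 0, "fingers": 1}
    - {"slide": [0.103, 0.958, 0], "roll": 0, "fingers": 1}
    - {"slide": [0.103, 0.958, 0], "roll": 0, "fingers": 1}
    - {"slide": [0.103, 0.958, 0], "roll": 0, "fingers": 1}
    - {"slide": [0.103, 0.958, 0], "roll": 0, "fingers": 1}
    - {"slide": [0.103, 0.958, 0], "roll": 0, "fingers": 1}
    - {"slide": [0.103, 0.958, 0], "roll": 0, "fingers": 1}
    - {"slide": [0.103, 0.958, 0], "roll": 0, "fingers": 1}
    - {"slide": [0.103, 0.958, 0], "roll": 0, "fingers": 1}
    - {"slide": [0.103, 0.958, 0], "roll": 0, "fingers": 1}
    - {"slide": [0.103, 0.958, 0], "roll": 0, "fingers": 1}
    - {"slide": [0.103, 0.958, 0], "roll": 0, "fingers": 1}
    - {"slide": [0.103, 0.958, 0], "roll": 0, "fingers": 1}
    - {"slide": [0.103, 0.958, 0], "roll": 0, "fingers": 1}
    - {"slide": [0.103, 0.958, 0], "roll": 0, "fingers": 1}
    - {"slide": [0.103, 0.958, -0.5], "roll": 0, "fingers": 1}
    - {"slide": [0, 0, -1], "roll": 0, "fingers": 1}
    - {"slide": [0, 0, -1], "roll": 0, "fingers": 1}
    - {"slide": [0, 0, 0], "roll": 0, "fingers": 1}

```text
t: 13.05
tool_pos: [0.599, 0.2112, 0.1375]
orientation: [1.315, 1.137, -1.328]
force: [-0.4, 0.0, -0.1]
opening: 0.0927
```

Run:
```python
from h import *
s=robot.read_state();im=robot.read_camera("wrist");cv2.imwrite("pics/w4.png",im[:,:,::-1])
print(s["t"],s["tool_pos"],s["force"],s["orientation"])
for d in robot.regions_of("wrist","cap")[:4]:print(d["p"],d["extent"],wplane(d["extent"][:2],.036,s))
```

```text
13.05 [0.5989606  0.21124647 0.13747263] [-0.37253593  0.00976673 -0.11153704] [ 1.31532331  1.13662055 -1.32835043]
0.65 [325.1, 194.9, 44.9, 54.8] [0.60416554 0.21370594 0.036     ]
```

View pics/w4.png

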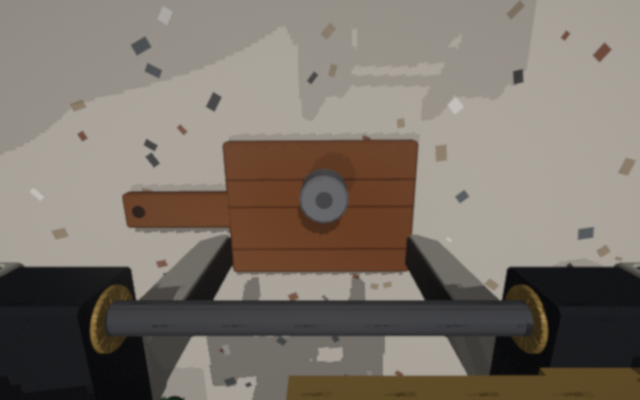

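Run:
```python
from h import *
s=robot.read_state();im=cv2.imread("pics/w4.png")
print(wplane((324,200),.044,s)-s["tool_pos"])
cv2.imwrite("pics/w4c.png",cv2.resize(im[150:240,270:380],None,fx=5,fy=5,interpolation=cv2.INTER_CUBIC))
```

```text
[ 0.00444064 -0.00055889 -0.0979978 ]
```

View pics/w4c.png

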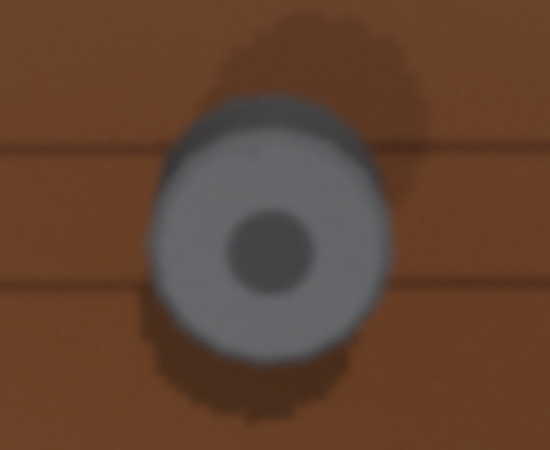

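Emit:
play_rows:
  plan:
    - {"slide": [0.12, 0, -1], "roll": 0, "fingers": 1}
    - {"slide": [0, 0, -1], "roll": 0, "fingers": 0.7}
    - {"slide": [0, 0, -1], "roll": 0, "fingers": 0.5}
    - {"slide": [0, 0, -0.6], "roll": 0, "fingers": 0.3}
    - {"slide": [0, 0, -0.36], "roll": 0, "fingers": 0.2}
    - {"slide": [0, 0, 0], "roll": 0, "fingers": 0.1}
    - {"slide": [0, 0, 0], "roll": 0, "fingers": 0.05}
  squeeze: 10

```text
t: 14.02
tool_pos: [0.6066, 0.2122, 0.0247]
orientation: [1.323, 1.132, -1.32]
force: [-0.5, -0.5, -0.3]
opening: 0.0494
```

Run:
```python
from h import *
s=robot.read_state();im=robot.read_camera("wrist");cv2.imwrite("pics/w5.png",im[:,:,::-1])
print(s["t"],s["tool_pos"],s["force"],s["opening"])
```

```text
14.025 [0.60661794 0.21220106 0.02473145] [-0.52309209 -0.45706509 -0.26188395] 0.04941380521887644
```

View pics/w5.png

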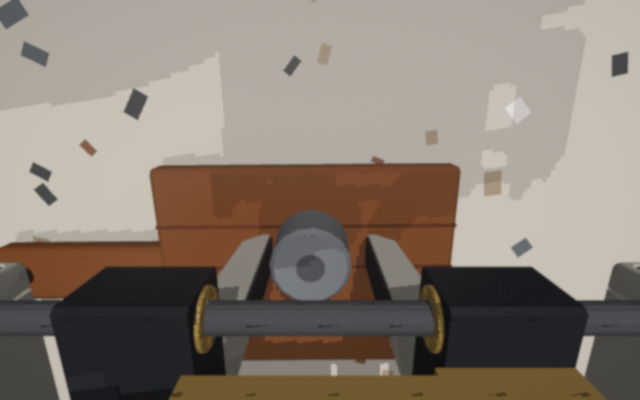

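Run:
```python
from h import *
s=robot.read_state()
print(wplane((311,268),.044,s)-s["tool_pos"],s["tool_pos"])
```

```text
[-0.00360428 -0.00034156  0.01919251] [0.60664464 0.21222372 0.02480749]
```

Emit:
play_rows:
  plan:
    - {"slide": [-0.12, 0, -0.12], "roll": 0, "fingers": 0.05}
    - {"slide": [0, 0, -0.06], "roll": 0, "fingers": 0.05}
    - {"slide": [0, 0, 0], "roll": 0, "fingers": 0.05}
  squeeze: 10

```text
t: 14.45
tool_pos: [0.6017, 0.2119, 0.0177]
orientation: [1.321, 1.133, -1.322]
force: [-0.7, -0.6, -0.1]
opening: 0.0487
```

Emit:
play_rows:
  plan:
    - {"slide": [0.03, 0, 0.04], "roll": 0, "fingers": -1}
    - {"slide": [0, 0, 0], "roll": 0, "fingers": -1}
    - {"slide": [0, 0, 0], "roll": 0, "fingers": -1}
    - {"slide": [0, 0, 0], "roll": 0, "fingers": -1}
  squeeze: 30

```text
t: 14.95
tool_pos: [0.6031, 0.212, 0.0193]
orientation: [1.321, 1.133, -1.321]
force: [0.5, -0.4, 0.3]
opening: 0.0399
```

Emit:
play_rows:
  plan:
    - {"slide": [0, 0, 0.5], "roll": 0, "fingers": -1}
    - {"slide": [0, 0, 1], "roll": 0, "fingers": -1}
    - {"slide": [0, 0, 1], "roll": 0, "fingers": -1}
    - {"slide": [0, 0, 1], "roll": 0, "fingers": -1}
    - {"slide": [0, 0, 1], "roll": 0, "fingers": -1}
    - {"slide": [0, 0, 0], "roll": 0, "fingers": -1}
    - {"slide": [0, 0, 0], "roll": 0, "fingers": -1}
  squeeze: 60

```text
t: 15.82
tool_pos: [0.6026, 0.2119, 0.1537]
orientation: [1.321, 1.133, -1.322]
force: [-0.8, 0.4, -0.4]
opening: 0.0401
```

Run:
```python
from h import *
s=robot.read_state();im=robot.read_camera("wrist");cv2.imwrite("pics/w6.png",im[:,:,::-1])
print(s["t"],s["tool_pos"],s["force"],s["opening"],s["orientation"])
```

```text
15.825 [0.60256239 0.21188056 0.15365303] [-0.78285325  0.35355526 -0.41652888] 0.04006732947913511 [ 1.32080434  1.1330463  -1.32165642]
```

View pics/w6.png

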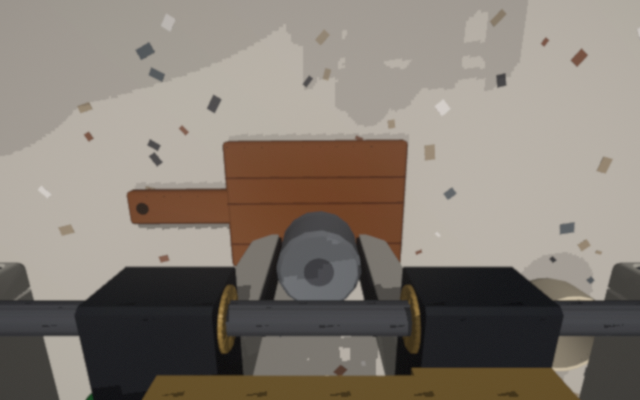

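The cap is held level between the pads (dot at (319,271)) and the paddle hasn't moved. Next I get the cap's offset from the TCP.

Run:
```python
from h import *
s=robot.read_state();im=cv2.imread("pics/w6.png")
p=s["tool_pos"]
print(wplane((319,271),p[2]+.0247,s)-p)
cv2.imwrite("pics/w6c.png",cv2.resize(im[200:310,260:380],None,fx=5,fy=5,interpolation=cv2.INTER_CUBIC))
for a in((.567,-.1616),):print(np.array(a)-p[:2])
```

```text
[0.0004599  0.00036533 0.0247    ]
[-0.03507271 -0.37332154]
```

View pics/w6c.png

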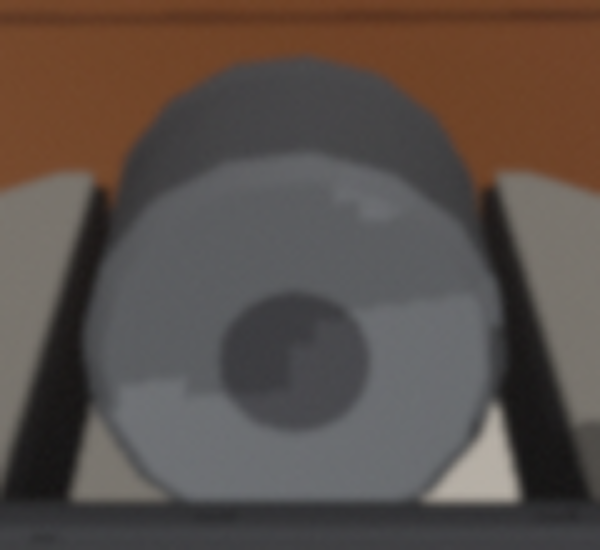

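Run:
```python
from h import *
print(plane("side",(233,205),0),plane("top",(323,128),.0),plane("top",(321,112),.2))
```

```text
[ 0.78847458 -0.09259165  0.        ] [ 0.81026534 -0.08006806  0.        ] [ 0.78291164 -0.08117423  0.2       ]
```

Emit:
play_rows:
  plan:
    - {"slide": [-0.09, -0.5, 0], "roll": 0, "fingers": -1}
    - {"slide": [-0.09, -0.96, 0], "roll": 0, "fingers": -1}
    - {"slide": [-0.09, -0.96, 0], "roll": 0, "fingers": -1}
    - {"slide": [-0.09, -0.96, 0], "roll": 0, "fingers": -1}
    - {"slide": [-0.09, -0.96, 0], "roll": 0, "fingers": -1}
    - {"slide": [-0.09, -0.96, 0], "roll": 0, "fingers": -1}
    - {"slide": [-0.09, -0.96, 0], "roll": 0, "fingers": -1}
    - {"slide": [-0.09, -0.96, 0], "roll": 0, "fingers": -1}
    - {"slide": [-0.09, -0.96, 0], "roll": 0, "fingers": -1}
    - {"slide": [-0.09, -0.96, 0], "roll": 0, "fingers": -1}
    - {"slide": [-0.09, -0.96, 0], "roll": 0, "fingers": -1}
    - {"slide": [-0.09, -0.96, 0], "roll": 0, "fingers": -1}
    - {"slide": [-0.09, -0.96, 0], "roll": 0, "fingers": -1}
    - {"slide": [0, -0.45, 0], "roll": 0, "fingers": -1}
    - {"slide": [0, 0, -0.7], "roll": 0, "fingers": -1}
    - {"slide": [0, 0, -0.3], "roll": 0, "fingers": -1}
    - {"slide": [0, 0, 0], "roll": 0, "fingers": -1}
    - {"slide": [0, 0, 0], "roll": 0, "fingers": -1}

```text
t: 18.12
tool_pos: [0.5681, -0.1619, 0.1247]
orientation: [1.321, 1.133, -1.32]
force: [0.5, 0.3, 0.4]
opening: 0.0395
```

Run:
```python
from h import *
s=robot.read_state();im=robot.read_camera("wrist");i2=robot.read_camera("side");i3=robot.read_camera("top")
cv2.imwrite("pics/w7.png",im[:,:,::-1])
a=cv2.resize(i2[100:220,270:410],None,fx=4,fy=4,interpolation=cv2.INTER_CUBIC)[:,:,::-1];cv2.imwrite("pics/s7.png",a)
cv2.imwrite("pics/t7.png",i3[:,:,::-1])
print(s["t"],s["tool_pos"],s["force"],s["opening"],s["orientation"])
```

```text
18.125 [ 0.56814866 -0.16187984  0.12468897] [0.46576797 0.27075511 0.39873677] 0.039481039244667206 [ 1.32101013  1.13260387 -1.32043861]
```

View pics/w7.png

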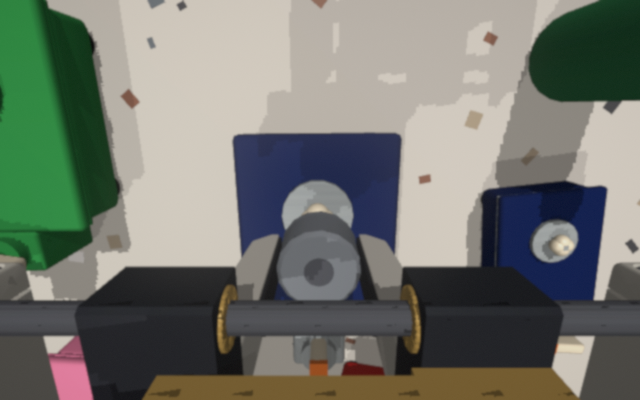

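View pics/s7.png

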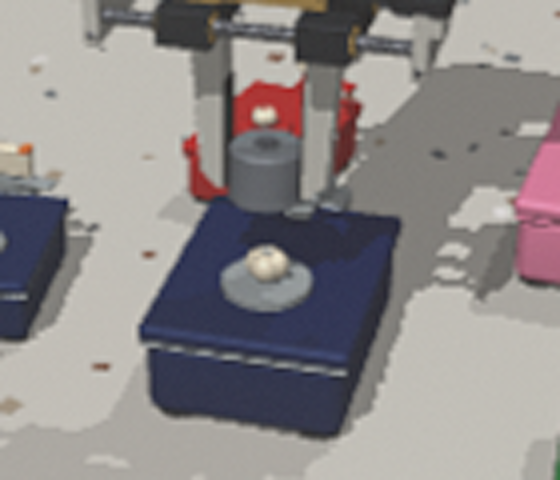

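Run:
```python
from h import *
im=cv2.imread("pics/w7.png")
cv2.imwrite("pics/w7c.png",cv2.resize(im[165:300,255:380],None,fx=4.4,fy=4.4,interpolation=cv2.INTER_CUBIC))
s=robot.read_state()
c=(s["tool_pos"]+[0,0,-.0053])
print("cap top pred side crop",(proj("side",c+[0,0,.03])-[270,100])*4, "stud top pred from (.567,-.1617,.085)",(proj("side",[.567,-.1617,.085])-[270,100])*4,"disc ctr",(proj("side",[.567,-.1617,.068])-[270,100])*4)
```

```text
cap top pred side crop [264.67117378 139.29058618] stud top pred from (.567,-.1617,.085) [265.68722573 247.15924035] disc ctr [265.29819573 274.01891423]
```

View pics/w7c.png

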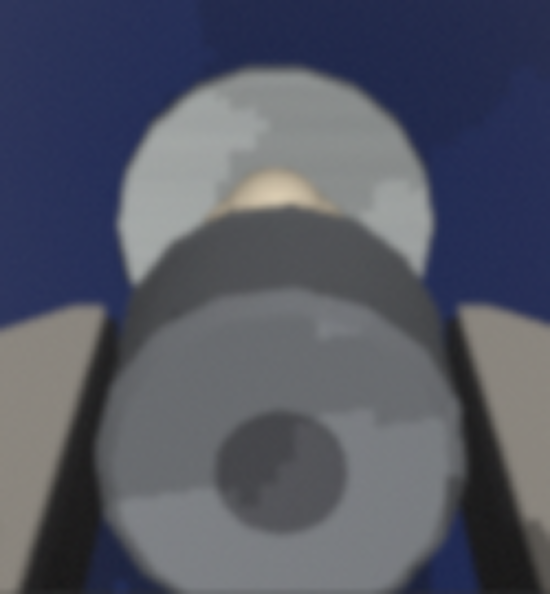

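Run:
```python
from h import *
s=robot.read_state()
for v in(221,225,229):print(wplane((255+276/4.4-.4,165+v/4.4-.4),.068,s)-s["tool_pos"])
print("cap",wplane((255+281/4.4-.4,165+472/4.4-.4),s["tool_pos"][2]+.0247,s)-s["tool_pos"])
```

```text
[-0.00048226  0.00098835 -0.0569997 ]
[-0.00058495  0.00033109 -0.0569997 ]
[-0.0006878  -0.00032718 -0.0569997 ]
cap [ 6.35324643e-05 -3.93724076e-05  2.47000000e-02]
```

Emit:
play_rows:
  plan:
    - {"slide": [-0.02, 0, -0.6], "roll": 0, "fingers": -1}
    - {"slide": [0, 0, -0.5], "roll": 0, "fingers": -1}
    - {"slide": [0, 0, -0.1], "roll": 0, "fingers": -1}
    - {"slide": [0, 0, 0], "roll": 0, "fingers": -1}

```text
t: 18.77
tool_pos: [0.567, -0.162, 0.0877]
orientation: [1.321, 1.134, -1.322]
force: [0.2, 0.5, 0.5]
opening: 0.0397
```

Emit:
play_rows:
  plan:
    - {"slide": [0, 0, -0.06], "roll": 0, "fingers": -1}
    - {"slide": [0, 0, -0.06], "roll": 0, "fingers": -1}
    - {"slide": [0, 0, 0], "roll": 0, "fingers": -1}

```text
t: 19.15
tool_pos: [0.5676, -0.162, 0.0855]
orientation: [1.322, 1.132, -1.32]
force: [-1.0, 2.9, 5.8]
opening: 0.0396
```

Emit:
play_rows:
  plan:
    - {"slide": [0, 0.02, -0.06], "roll": 0, "fingers": -1}
    - {"slide": [0, 0, -0.06], "roll": 0, "fingers": -1}
    - {"slide": [0, 0, 0], "roll": 0, "fingers": -1}

```text
t: 19.52
tool_pos: [0.5677, -0.1617, 0.0826]
orientation: [1.322, 1.132, -1.32]
force: [-3.1, 1.6, 9.1]
opening: 0.0394
```

Emit:
play_rows:
  plan:
    - {"slide": [0, 0, -0.06], "roll": 0, "fingers": -1}
    - {"slide": [0, 0, -0.06], "roll": 0, "fingers": -1}
    - {"slide": [0, 0, -0.06], "roll": 0, "fingers": -1}
    - {"slide": [0, 0, 0], "roll": 0, "fingers": -1}

```text
t: 20.02
tool_pos: [0.567, -0.1614, 0.0747]
orientation: [1.321, 1.133, -1.321]
force: [2.3, -0.6, -4.2]
opening: 0.0395
```

Emit:
play_rows:
  plan:
    - {"slide": [0, 0, -0.06], "roll": 0, "fingers": -1}
    - {"slide": [0, 0, -0.06], "roll": 0, "fingers": -1}
    - {"slide": [0, 0, -0.06], "roll": 0, "fingers": -1}
    - {"slide": [0, 0, 0], "roll": 0, "fingers": -1}

```text
t: 20.52
tool_pos: [0.5671, -0.1616, 0.0731]
orientation: [1.321, 1.133, -1.322]
force: [-12.7, 5.0, 24.4]
opening: 0.0394
```

Emit:
play_rows:
  plan:
    - {"slide": [-0.02, 0.01, 0], "roll": 0, "fingers": -1}
    - {"slide": [0, 0, 0], "roll": 0, "fingers": -1}
    - {"slide": [0, 0, 0], "roll": 0, "fingers": -1}
    - {"slide": [0, 0, 0], "roll": 0, "fingers": -1}

```text
t: 21.02
tool_pos: [0.5671, -0.1616, 0.0732]
orientation: [1.321, 1.131, -1.321]
force: [-9.2, 3.0, 20.4]
opening: 0.0397
```

Run:
```python
from h import *
s=robot.read_state();im=robot.read_camera("wrist");i2=robot.read_camera("side");i3=robot.read_camera("top")
a=cv2.resize(i2[100:220,270:410],None,fx=4,fy=4,interpolation=cv2.INTER_CUBIC)[:,:,::-1]
b=cv2.resize(i3[50:250,150:450][:,:,::-1],None,fx=2,fy=2)
cv2.imwrite("pics/s8.png",a);cv2.imwrite("pics/w8.png",im[:,:,::-1]);cv2.imwrite("pics/t8.png",b)
print(s["t"],s["tool_pos"],s["force"],s["opening"],s["wrist_torque"])
```

```text
21.025 [ 0.56708704 -0.16164606  0.07316485] [-9.21226236  3.02748659 20.39002117] 0.03967856513932944 [ 0.56012344  1.84543754 -0.04211732]
```

View pics/s8.png

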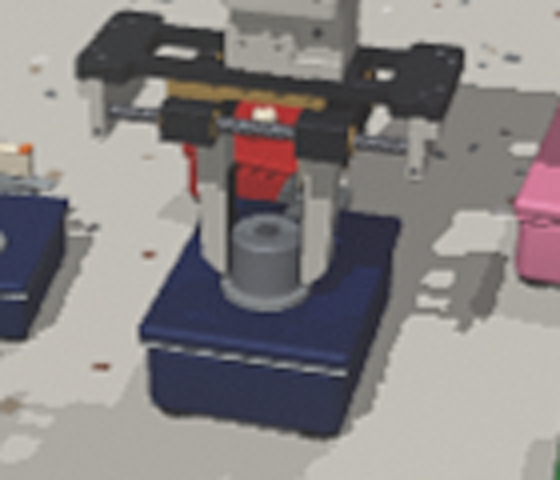

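View pics/w8.png

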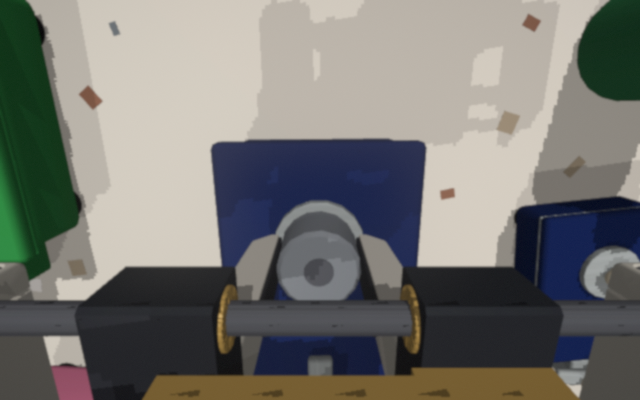

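View pics/t8.png

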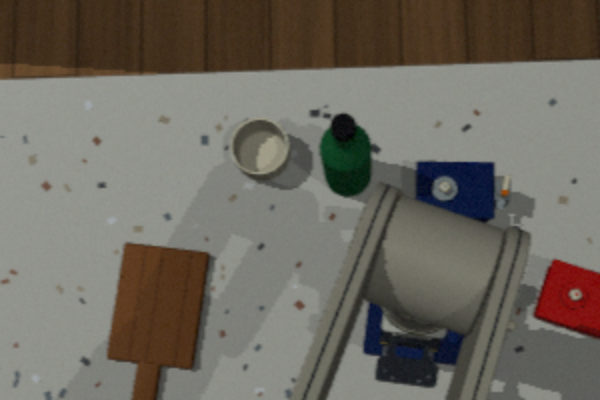

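Emit:
play_rows:
  plan:
    - {"slide": [-0.02, 0.01, -0.05], "roll": 0, "fingers": -1}
    - {"slide": [0, 0, 0], "roll": 0, "fingers": -1}
    - {"slide": [0, 0, 0], "roll": 0, "fingers": -1}
    - {"slide": [0, 0, 0], "roll": 0, "fingers": -1}
    - {"slide": [0, 0, 0], "roll": 0, "fingers": -1}

```text
t: 21.8
tool_pos: [0.5671, -0.1616, 0.0731]
orientation: [1.321, 1.13, -1.32]
force: [-12.1, 3.6, 29.3]
opening: 0.0397
```

Run:
```python
from plant import robot
s=robot.read_state();print(s["t"],s["force"],s["tool_pos"]);print(robot.close_job())
```

```text
21.8 [-12.09494583   3.5687438   29.34231008] [ 0.56708921 -0.1616479   0.0730968 ]
the job is handed in; nothing more can be done
None
```

I locked the clamp on the larger navy tin, snapped the vent cap onto its stud, and handed the job in at 21.8 s with the arm still pressing.

- **Clamp:** I turned the bar about 70° clockwise, to its stop. After I let go, the wrist picture showed the claw along the tin's +y, over the lid.
- **Cap:** It resisted at about 9 N in the last reading before the peak, then snapped down. The tool ended at 73.1 mm, which puts the cap's underside at about 68 mm, the seat height. The side picture shows it flush on the disc, and it has not slipped in the grip.
- **Press at hand-in:** About 29 N downward, with the fingers gripping at 60 N.
- **Left alone:** The ramekin and bottle are still standing. The paddle looks unmoved, judged by eye from the pictures.
- **Off from ideal:** A sideways force of about 12 N remained along x. Two small shifts didn't remove it: it fell to about 9 N, then rose again when I pressed harder.

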